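Press the lid into a take-home custard tin

TASK

Push the loading tray, with its tin, fully home against the stop under the screw press. Then wind the handwheel clockwise until the platen just touches the tin's lid, and give it half a turn more to press the lid in. Leave the press closed on the lid and the other things on the counter undisturbed.

Things in the scene. Friction and masses are not known exactly. Their poses are not given: they have to be found in the camera images.
- press: Red bench screw press, fixed, 210 x 265 mm. Origin: under the screw's axis, at counter height; z up. Its y axis runs along the loading slide, from the screw's axis out towards the tray's cross bar: the tray is pushed along -y. Base top 20 mm up; two columns at x = +-80 mm carry a crosshead (top 214 mm up).
- tray_seat (a point): Centre of the tray's upper face, under the tin, 30 mm above the counter. The aluminium tray slides loose between two side rails, 1.5 mm play a side. Home, against the steel stop, this point is on the screw's axis (y = 0 in the press's frame); it starts 80 to 130 mm short of that. It takes about 6 N to push.
- tray_bar (a point): Middle of the tray's black round cross bar: 16 mm diameter, 120 mm long, lying along the press's x, 76 mm above the counter, 165 mm from tray_seat along the press's +y. It stands on one post 18 mm wide (along x) and 12 mm thick under its middle, so it can be pinched from above across its width or pushed. Counter, rails and drawbar under it are all lower than 40 mm.
- platen (a point): Centre of the lower face of the round steel platen (82 mm diameter), on the screw's axis. It moves straight down 16 mm for each full clockwise turn of the wheel.
- wheel (a joint): Angle of the handwheel in rad: grows clockwise seen from above (platen going down); 0 is the top, 22.5 the bottom. It stays where it is left and turns with about 1 to 2 N at the knob, about 1 N more once the platen presses on the lid.
- wheel_hub (a point): Centre of the dark handwheel, on the screw's axis at the mid-height of the rim (rim circle of 70 mm radius, 14 mm thick). The wheel sinks with the platen. At wheel = 0 it is 283 mm above the counter.
- knob_mid (a point): Middle of the upright black knob on the wheel's rim: 22 mm diameter, 42 mm tall, 70 mm from the screw's axis, this point 29 mm above wheel_hub's height. The knob spins freely on its pin, so it can be held while it is carried round. Its underside is 1 mm above the rim.
- tin: Red and white striped tin (about 71 mm diameter, 73 mm over the seam; 70 to 82 mm tall to the seam, it differs from tin to tin) that stands in the tray's shallow ring. Origin: centre of its underside, z up.
- lid_top (a point): Centre of the flat top of the tin's brass-coloured lid (70 mm diameter, 3 mm thick). At the start the lid stands up on its plug, this top 13 mm above the tin's steel seam; a press-fit, it goes down only as the platen pushes it (about 30 N) and stays where it is left.
- lid (a joint): How far the lid has been pressed into the tin, in m: 0 at the start, 0.008 after half a turn past contact; 0.014 is crushed.
- sealed_tin_a: Bystander: a tin already sealed, 71 mm diameter, 78 mm tall; origin at its underside.
- sealed_tin_b: Bystander: another sealed tin, as sealed_tin_a.
- lid_stack: Bystander: a stack of five brass-coloured lids, 70 mm diameter, 28 mm tall; origin at its underside.
- tip_can: Bystander: open steel can, 96 mm diameter, 130 mm tall; origin at its underside.
- card_reader: Bystander: grey card reader, 165 x 78 x 42 mm; origin at its underside.
- scoop: Bystander: spoon with a black handle, 200 mm long, lying flat; origin at its middle.

How it is judged:
On the way, in this order (a step that is already met when the one before it is completed fails the run):
1. the tray is fully home with the lid not yet pressed (y of tray_seat in the frame of press below 0.005 m and horizontal distance between tin and platen below 0.008 m and value of joint lid below 0.0015 m), for 0.2 s.
2. the lid is pressed in by half a turn past contact (value of joint lid between 0.006 and 0.01 m), for 0.2 s.
At the end, for the whole second after the job is handed in: Tray within 5 mm of its stop, the tin upright and centred under the platen within 8 mm, its lid pressed in 6 to 10 mm (half a turn past contact is 8 mm; an eighth of a turn is 2 mm), the platen still resting on the lid (gap under 2 mm) and the wheel at rest (all of step 2 and y of tray_seat in the frame of press below 0.005 m and horizontal distance between tin and platen below 0.008 m and z of platen in the frame of lid_top below 0.002 m and angle between tin's own z axis and vertical below 0.06 rad and velocity of joint wheel between -0.1 and 0.1 rad/s); the robot touches nothing.
It fails at once if a bystander is moved more than 3 cm (distance of any of sealed_tin_a, sealed_tin_b, lid_stack, tip_can, card_reader, scoop from where it was at the start of the episode above 0.03 m).
It fails at once if the tin is tipped (angle between tin's own z axis and vertical above 0.35 rad).
It also fails if it takes over 58 s, if anything falls off the work surface, if the arm or the gripper's body presses on something with over 40 N, if the wrist force passes 120 N, or if a joint passes its speed limit or range.

ROBOT

A 6-joint arm with a two-finger parallel gripper is mounted at the origin on the work surface. World frame = base frame: x ahead of the robot, y to its left, z up, the work surface at z = 0. Lengths are in m, angles in rad, forces in N, time in s.
With the tool pointing down it reaches from about 0.375 to 0.975 m from the base axis. Payload 3.8 kg.
Tool frame: the origin (TCP) lies midway between the tips of the shut fingers; the grasp point (between the pads) lies 19 mm behind it; z points along the fingers, y is the line along which they close (so a half turn about z gives the same grasp; the last joint's range is limited). The gripper opens to 85 mm and grips with 20 to 120 N. Pads are 22 mm wide; open, the fingers measure 114 mm over their backs; the gripper's body (76 mm by 85 mm) begins 54 mm behind the grasp point. The pads swing forward as they close: fully open they stand 13 mm farther back than shut.
Start: joints at [1.145, 0.264, 1.604, -0, 1.274, -0.037], TCP at [0.256, 0.625, 0.231] pointing down, gripper open.
Joint ranges: [-2.63, 2.63], [-0.94, 2.18], [0.31, 2.57], [-1.31, 4.45], [0, 2.66], [-2.55, 2.55]. Speed limits (rad/s): [2.57, 2.57, 3.14, 3.14, 3.14, 3.14].

INTERFACE

Orientations are given as a rotation vector (axis times angle).
In Python, from workcell import bot gives the robot as it stands.
- The arm moves only by the tool step_arm, never from a script. Its argument "motion" is a list of rows, each a list of 5 numbers: the finger opening in cm, from 0 to 8.54, then the shift along the tool's x, y, z in cm, then the turn about the tool's z in degrees. In form: [[claw, dx, dy, dz, twist], ...]. A call has 1 to 20 rows; each row is the pose to reach, as a shift and turn from the pose commanded when the call began, along the tool's axes at that moment; what a row does not reach only later rows make up. A row lasts 1/10 s, in which the tool goes at most 50 mm and 8.59 degrees, less where a joint would pass 70% of its speed; a pose out of reach is approached as far as the arm can. A call with a gripper value outside its range is refused whole. The fingers move at their own pace and stop on an object; "force" is the grip in N (left out, the last holds). Time passes only in rows, so rows that repeat a pose let the fingers close. It gives the time, the measured TCP pose, the force, the opening and the grip force at its end, in the units of the state.
- bot.read_state(): the state, without advancing time (a new reading comes with each control period).
- bot.read_camera(name): name is "scene" or "top"; returns (picture, depth): 400x640x3 uint8, red, green, blue; 400x640 float32, m along the optical axis (not along the pixel's ray), 0 where there is no reading.
- bot.calibration(name): a dict with "mtx" (3x3 intrinsics, pixels), "k1" (the pictures are not rectified: a ray, as slopes to the right and down, at radius r is drawn at 1 + k1 r^2 times it, then the intrinsics apply), "origin" and "orientation" of the camera in the world. Camera axes: x right, y up, looking along -z (the intrinsics and any distortion apply to the point x, -y, -z); pixel columns grow to the right and rows downward; lengths in m; the calibration is good to about 2 mm. A picture is of the moment at which its call begins. calibration takes no time and is no camera call.
- bot.finish_job(): hands the job in; it is judged then, once.
The state is a dict: "time": time; "q": joint angles; "joint_vel": joint speeds; "joint_torque": joint torques, N m; "tool_pos": TCP position; "tcp_rot": TCP orientation; "wrist_force": force on the tool from outside, world axes, zero at the start; "torque": the same for the moment, N m; "width": opening from 0.0 (shut) to 1.0 (fully open); "grip_force": force on a finger pad.
Only numpy, scipy, OpenCV 4.12 (cv2) and the standard library are available. Lean on these libraries where they do the work, as an engineer would, in place of code of your own. Each camera call takes 0.05 s, during which the arm holds its last target. There are 200 camera calls.

## Working session

There is one attempt and no reset: what is moved stays moved. The work goes in short steps, Python scripts to look and compute and a tool call to move; the robot and the scene stay as the last step left them, time stands still between calls to the robot, and variables do not carry over. Pictures are saved under pics/ and viewed, at most 10 in all, crops included, and the job is handed in when it is done.

Besides the shell and the picture viewer there is one more tool, called by a JSON object that holds its "method" and its "body". step_arm: Moves the arm, as the interface text tells. Its arguments: {"type":"object","properties":{"motion":{"type":"array","items":{"type":"array","items":{"type":"number"}}},"force":{"type":"number"}},"required":["motion"]}

```bash
mkdir -p pics; ls
cat > h.py <<'E'
import numpy as np, cv2
from scipy.spatial.transform import Rotation as R
from workcell import bot
def cam(n):
    c=bot.calibration(n); o=np.array(c["orientation"],float)
    Rm=R.from_rotvec(o).as_matrix() if o.size==3 else (o if o.shape==(3,3) else None)
    return np.array(c["mtx"]),c["k1"],np.array(c["origin"]),Rm
def ray(n,u,v):
    K,k1,o,Rm=cam(n)
    p=np.array([(u-K[0,2])/K[0,0],(v-K[1,2])/K[1,1]]);q=p.copy()
    for _ in range(20): q=p/(1+k1*(q@q))
    return o,Rm@np.array([q[0],-q[1],-1.])
def at_z(n,u,v,z):
    o,d=ray(n,u,v); return o+d*(z-o[2])/d[2]
def at_d(n,u,v,D):
    o,d=ray(n,u,v); return o+d*D
def proj(n,P):
    K,k1,o,Rm=cam(n); c=Rm.T@(np.array(P)-o); s=np.array([c[0],-c[1]])/-c[2]; s=s*(1+k1*(s@s))
    return K[0,0]*s[0]+K[0,2],K[1,1]*s[1]+K[1,2]
E
python3 - <<'E'
from h import *
for n in("scene","top"):
    c=bot.calibration(n); print(c)
    im,d=bot.read_camera(n); cv2.imwrite(f"pics/{n}0.png",im[:,:,::-1]); np.save(f"{n}0.npy",d)
s=bot.read_state(); print(s)
E
```

```text
pics
{'mtx': array([[425.20571709,   0.        , 319.56088479],
       [  0.        , 425.20571709, 201.447409  ],
       [  0.        ,   0.        ,   1.        ]]), 'k1': -0.08903229378249039, 'origin': array([ 0.8700555 , -0.71899317,  1.33696907]), 'orientation': array([0.58092266, 0.15528061, 0.47959375])}
{'mtx': array([[424.48639673,   0.        , 322.07710511],
       [  0.        , 424.48639673, 193.14049281],
       [  0.        ,   0.        ,   1.        ]]), 'k1': -0.023595803134942795, 'origin': array([ 0.24911479, -0.0528703 ,  1.52759436]), 'orientation': array([ 0.15064304, -0.13234894, -1.58355314])}
{'time': 0.1, 'q': array([ 1.14510538e+00,  2.64679796e-01,  1.60522135e+00,  2.89589186e-05,
        1.27368446e+00, -3.69357085e-02]), 'joint_vel': array([ 0.00159757, -0.00133645, -0.00232733,  0.00018017,  0.0010001 ,
        0.00016349]), 'joint_torque': array([-8.90015363e-04, -5.16714764e+01, -3.68585801e+01, -1.50679484e-04,
        6.31238072e-03, -2.21607991e-06]), 'tool_pos': array([0.25559848, 0.62403868, 0.23009386]), 'tcp_rot': array([-6.06736560e-01, -3.08195167e+00,  3.03671141e-03]), 'wrist_force': array([-0.23184928, -0.78854645, -0.70681781]), 'torque': array([ 0.02166554,  0.03047144, -0.02435382]), 'grip_force': 0.0, 'width': 1.0000405319840582}
```

View pics/scene0.png

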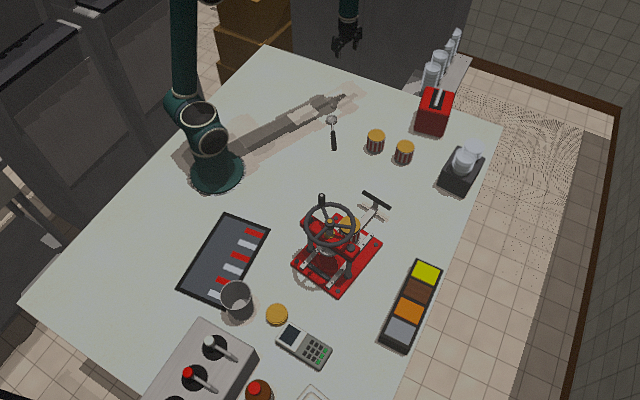

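View pics/top0.png

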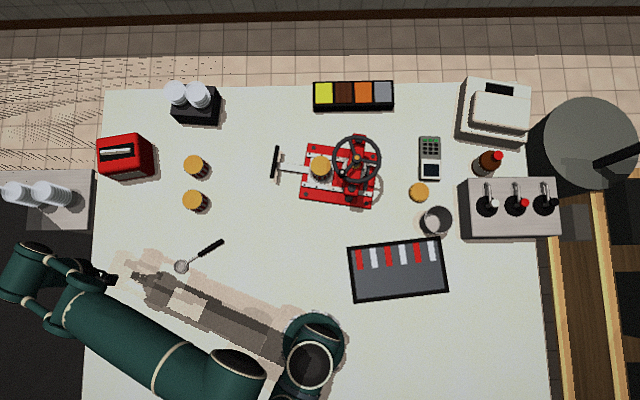

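The scene picture shows the press around (340,250), with the bar at (376,200). The top picture shows the bar at (275,162), the tin at (320,167) and the wheel at (356,158). I'll enlarge both.

Run:
```python
from h import *
a=cv2.imread("pics/top0.png")[125:220,260:395]; b=cv2.imread("pics/scene0.png")[180:305,285:395]
cv2.imwrite("pics/t1.png",cv2.resize(a,None,fx=5.9,fy=5.9,interpolation=cv2.INTER_CUBIC)); cv2.imwrite("pics/s1.png",cv2.resize(b,None,fx=4.8,fy=4.8,interpolation=cv2.INTER_CUBIC))
# depth-based bar points & wheel points (top)
for n,(u0,v0,u1,v1) in (("top",(260,125,395,220)),("scene",(285,180,395,305))):
    d=np.load(n+"0.npy"); P=np.array([[*at_d(n,u,v,d[v,u]),u,v] for v in range(v0,v1) for u in range(u0,u1) if d[v,u]>0])
    np.save(n+"P.npy",P)
    w=P[(P[:,2]>.235)&(P[:,2]<.30)]; k=P[P[:,2]>.31]
    print(n,"wheel",len(w),w[:,:3].mean(0),"med z",np.median(w[:,2]),"knob",len(k),k.mean(0) if len(k) else 0, k[:,2].max() if len(k) else 0)
    c,r=cv2.minEnclosingCircle(w[:,:2].astype(np.float32)); print(c,r)
```

```text
Traceback (most recent call last):
  File "h.py", line 16, in at_d
    o,d=ray(n,u,v); return o+d*D
        ~~~^^^^^^^
  File "h.py", line 9, in ray
    K,k1,o,Rm=cam(n)
              ~~~^^^
  File "h.py", line 5, in cam
    c=bot.calibration(n); o=np.array(c["orientation"],float)
ValueError: time passes only in moves, steps and waits
```

View pics/t1.png

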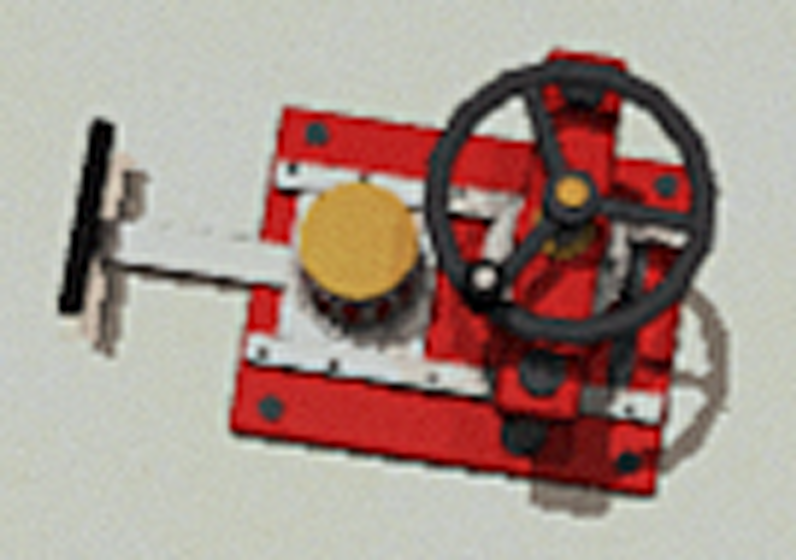

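View pics/s1.png

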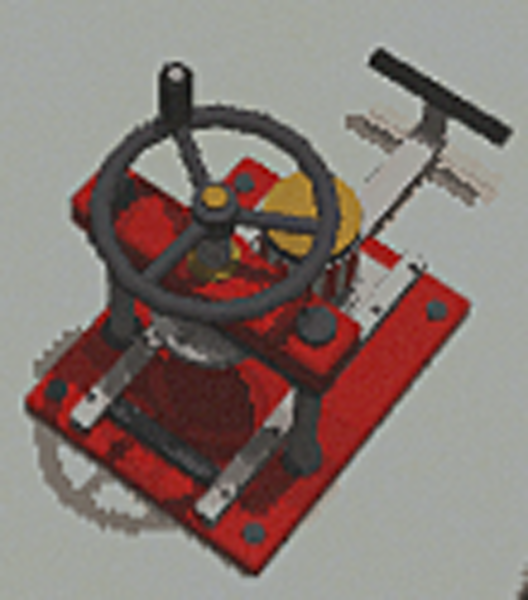

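Top crop: bar ends at (100,122) and (70,310), lid centre at (358,240), hub at (571,192), knob at (485,280). Scene crop: knob top at (177,75), hub at (215,198).

```bash
sed -i 's/^def cam/import functools\n@functools.lru_cache\ndef cam/' h.py
python3 - <<'E'
from h import *
def T(x,y): return (x+.5)/5.9-.5+260,(y+.5)/5.9-.5+125
def S(x,y): return (x+.5)/4.8-.5+285,(y+.5)/4.8-.5+180
for n,(u0,v0,u1,v1) in (("top",(260,125,395,220)),("scene",(285,180,395,305))):
    d=np.load(n+"0.npy"); P=np.array([[*at_d(n,u,v,d[v,u]),u,v] for v in range(v0,v1) for u in range(u0,u1) if d[v,u]>0])
    np.save(n+"P.npy",P)
    w=P[(P[:,2]>.245)&(P[:,2]<.30)]; k=P[P[:,2]>.305]
    print(n,"wheel",len(w),w[:,:3].mean(0),"med z",np.median(w[:,2]),"knob",len(k),k.mean(0) if len(k) else 0, k[:,2].max() if len(k) else 0)
    c,r=cv2.minEnclosingCircle(w[:,:2].astype(np.float32)); print(c,r)
    b=P[(P[:,2]>.065)&(P[:,2]<.1)&(P[:,3]<283 if n=="top" else (P[:,3]>355)&(P[:,4]<215))]; print("bar",len(b),b[:,:3].mean(0),b[:,2].max())
    cc=b[:,:2]-b[:,:2].mean(0); print(np.linalg.svd(cc)[2][0] if len(b) else 0)
    y=P[(P[:,2]>.1)&(P[:,2]<.14)&((P[:,3]<333) if n=="top" else (P[:,3]>335)&(P[:,4]<235))];print("lid",len(y),y[:,:3].mean(0),np.median(y[:,2]))
e1=at_z("top",*T(100,122),.084);e2=at_z("top",*T(70,310),.084); print("bar ends",e1,e2,(e1+e2)/2,np.degrees(np.arctan2(*(e1-e2)[1::-1])),np.linalg.norm(e1-e2))
c=[at_z("top",*T(*p),.02) for p in((283,108),(233,432),(655,495))]; print("base",c)
z=.27
for z in(.25,.265,.28): print(z,at_z("top",*T(571,192),z+.01),at_z("scene",*S(215,198),z+.01),at_z("top",*T(485,278),z+.05),at_z("scene",*S(177,75),z+.05))
print("lid",at_z("top",*T(358,240),.12),at_z("scene",*S(318,215),.12))
E
```

```text
top wheel 863 [ 0.58110894 -0.14864692  0.27948418] med z 0.2791733138286894 knob 49 [ 5.27218105e-01 -9.95035398e-02  3.22370536e-01  3.41979592e+02
  1.72836735e+02] 0.329458477623509
(0.5786978006362915, -0.14563298225402832) 0.07865800708532333
bar 150 [0.62562777 0.12700101 0.08234867] 0.09122265341194491
[-0.98388571  0.17879851]
lid 354 [ 0.59763331 -0.03569147  0.12219959] 0.1231730571374906
scene wheel 942 [ 0.58495112 -0.15013688  0.28003228] med z 0.2799082859581187 knob 57 [ 5.31849728e-01 -1.02936651e-01  3.20892011e-01  3.21035088e+02
  1.97280702e+02] 0.33019045237041533
(0.582162082195282, -0.14674967527389526) 0.07737743109464645
bar 156 [0.63146797 0.12490591 0.08180446] 0.09003312918205553
[ 0.98452555 -0.17524108]
lid 210 [ 0.60184484 -0.03896     0.12149533] 0.1238531237630125
bar ends [0.68667445 0.1200404  0.084     ] [0.57166005 0.13742558 0.084     ] [0.62916725 0.12873299 0.084     ] -8.595564271322248 0.11632092142536675
base [array([0.71280844, 0.01301506, 0.02      ]), array([0.50770701, 0.04565502, 0.02      ]), array([ 0.46415739, -0.21045197,  0.02      ])]
0.25 [ 0.59037861 -0.14743389  0.26      ] [ 0.5738453  -0.12914458  0.26      ] [ 0.5358444  -0.09988819  0.3       ] [ 0.52253402 -0.08310573  0.3       ]
0.265 [ 0.58634028 -0.14631487  0.275     ] [ 0.57797091 -0.13735998  0.275     ] [ 0.53234084 -0.09931367  0.315     ] [ 0.527561   -0.09230399  0.315     ]
0.28 [ 0.58230196 -0.14519586  0.29      ] [ 0.58209652 -0.14557538  0.29      ] [ 0.52883729 -0.09873916  0.33      ] [ 0.53258798 -0.10150225  0.33      ]
lid [ 0.60183992 -0.03394829  0.12      ] [ 0.60487554 -0.03094275  0.12      ]
```

```bash
cat >> h.py <<'E'
U=np.array([np.sin(np.radians(10)),np.cos(np.radians(10)),0]); HUB=np.array([.580,-.146])
def rel(P):
    s=bot.read_state(); Rm=R.from_rotvec(s["tcp_rot"]).as_matrix()
    return np.round(Rm.T@(np.array(P)-s["tool_pos"])*100,2)
def yaw_to(v): # twist (deg, tool z) bringing tool y along +-v
    s=bot.read_state(); Rm=R.from_rotvec(s["tcp_rot"]).as_matrix(); t=Rm.T@np.array(v); a=np.degrees(np.arctan2(-t[0],t[1])); return (a+90)%180-90
E
python3 - <<'E'
from h import *
for z in(.23,.15,.057): print(rel([.629,.1275,z]))
print(yaw_to(U))
E
```

```text
[-53.37 -31.79   0.07]
[-53.38 -31.78   8.07]
[-53.38 -31.76  17.37]
-12.274550467800708
```

{"method": "step_arm", "body": {"motion": [[8.5,-8.9,-5.3,0,-3],[8.5,-17.8,-10.6,0,-6],[8.5,-26.7,-15.9,0,-9],[8.5,-35.6,-21.2,0,-12.3],[8.5,-44.5,-26.5,0,-12.3],[8.5,-53.4,-31.8,0,-12.3],[8.5,-53.4,-31.8,0,-12.3],[8.5,-53.4,-31.8,0,-12.3],[8.5,-53.4,-31.8,0,-12.3],[8.5,-53.4,-31.8,0,-12.3],[8.5,-53.4,-31.8,0,-12.3],[8.5,-53.4,-31.8,0,-12.3],[8.5,-53.4,-31.8,0,-12.3],[8.5,-53.4,-31.8,5,-12.3],[8.5,-53.4,-31.8,10,-12.3]], "force": 30}}

```text
time: 1.6
tool_pos: [0.6321, 0.1269, 0.1322]
tcp_rot: [0.276, 3.124, 0.002]
wrist_force: [-0.1, -0.2, -0.6]
width: 0.997
grip_force: 0.0
```

Run:
```python
from h import *
im,d=bot.read_camera("top"); im2,d2=bot.read_camera("scene")
a=im[100:230,230:400,::-1];b=im2[150:280,310:480,::-1]
cv2.imwrite("pics/v2.png",np.hstack([cv2.resize(x,(400,306),interpolation=cv2.INTER_CUBIC) for x in(a,b)]))
print(rel([.629,.1275,.057]),yaw_to(U))
```

```text
[-0.71  0.27  6.5 ] -0.028968018577259613
```

View pics/v2.png

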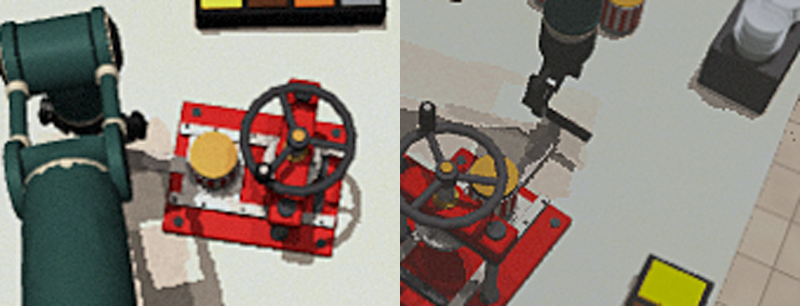

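The hand is above the bar, with the fingers astride it and clear of it (scene half, around (545,110)). Next I go down.

{"method": "step_arm", "body": {"motion": [[8.5,0,0,2,0],[8.5,0,0,4,0],[8.5,0,0,6.5,0],[8.5,0,0,7.3,0],[8.5,0,0,7.3,0]]}}

```text
time: 2.2
tool_pos: [0.6289, 0.1281, 0.0582]
tcp_rot: [-0.272, -3.128, 0.001]
wrist_force: [0.0, -0.7, -0.6]
width: 0.999
grip_force: 0.0
```

Run:
```python
from h import *
print(rel([.629,.1275,.057]),yaw_to(U),bot.read_state()["wrist_force"])
```

```text
[-0.02 -0.06  0.12] 0.04678582952180932 [ 0.02456296 -0.7335267  -0.63808122]
```

{"method": "step_arm", "body": {"motion": [[1.2,0,0,0,0],[1.2,0,0,0,0],[1.2,0,0,0,0],[1.2,0,0,0,0],[1.2,0,0,0,0],[1.2,0,0,0,0]]}}

```text
time: 2.8
tool_pos: [0.6298, 0.1276, 0.059]
tcp_rot: [0.273, 3.129, -0.001]
wrist_force: [-0.1, -0.9, 3.3]
width: 0.174
grip_force: 29.2
```

{"method": "step_arm", "body": {"motion": [[1.2,0,-1,0,0],[1.2,0,-2,0,0],[1.2,0,-3,0,0],[1.2,0,-4,0,0],[1.2,0,-5,0,0],[1.2,0,-6,0,0],[1.2,0,-6,0,0]]}}

```text
time: 3.5
tool_pos: [0.62, 0.0694, 0.0592]
tcp_rot: [0.275, 3.127, 0.003]
wrist_force: [0.5, 2.8, 2.8]
width: 0.173
grip_force: 29.8
```

{"method": "step_arm", "body": {"motion": [[1.2,0,-1,0,0],[1.2,0,-2,0,0],[1.2,0,-3,0,0],[1.2,0,-4,0,0],[1.2,0,-4.5,0,0],[1.2,0,-4.5,0,0],[1.2,0,-4.5,0,0]]}}

```text
time: 4.2
tool_pos: [0.6123, 0.0255, 0.0592]
tcp_rot: [0.273, 3.128, 0.002]
wrist_force: [-0.4, 4.3, 4.5]
width: 0.175
grip_force: 30.1
```

{"method": "step_arm", "body": {"motion": [[1.2,0,-0.2,0,0],[1.2,0,-0.4,0,0],[1.2,0,-0.6,0,0],[1.2,0,-0.6,0,0]]}}

```text
time: 4.6
tool_pos: [0.6114, 0.0204, 0.0591]
tcp_rot: [0.274, 3.128, 0.004]
wrist_force: [1.1, 8.8, 3.7]
width: 0.177
grip_force: 30.1
```

{"method": "step_arm", "body": {"motion": [[1.2,0,-0.2,0,0],[1.2,0,-0.4,0,0],[1.2,0,-0.4,0,0]]}}

```text
time: 4.9
tool_pos: [0.6107, 0.0166, 0.0592]
tcp_rot: [0.274, 3.128, 0.004]
wrist_force: [1.5, 8.2, 4.5]
width: 0.175
grip_force: 30.1
```

{"method": "step_arm", "body": {"motion": [[1.2,0,-0.2,0,0],[1.2,0,-0.4,0,0],[1.2,0,-0.4,0,0]]}}

```text
time: 5.2
tool_pos: [0.6105, 0.0151, 0.0592]
tcp_rot: [0.275, 3.127, 0.011]
wrist_force: [3.0, 17.7, 3.5]
width: 0.173
grip_force: 30.2
```

{"method": "step_arm", "body": {"motion": [[1.2,0,-0.2,0,0],[1.2,0,-0.2,0,0],[1.2,0,-0.2,0,0]]}}

```text
time: 5.5
tool_pos: [0.6105, 0.015, 0.0592]
tcp_rot: [0.275, 3.126, 0.015]
wrist_force: [4.4, 22.9, 2.6]
width: 0.174
grip_force: 30.4
```

{"method": "step_arm", "body": {"motion": [[1.2,0,0.5,0,0],[8.5,0,0.5,0,0],[8.5,0,0.5,0,0],[8.5,0,0.5,0,0],[8.5,0,0.5,0,0],[8.5,0,0.5,-5,0],[8.5,0,0.5,-10,0],[8.5,0,0.5,-15,0],[8.5,0,2,-20,0],[8.5,0,4,-25,0],[8.5,0,8,-30,0],[8.5,0,11,-30,0],[8.5,0,11,-30,0]]}}

```text
time: 6.8
tool_pos: [0.6294, 0.1211, 0.3628]
tcp_rot: [0.267, 3.123, 0.006]
wrist_force: [0.2, -1.0, 0.4]
width: 0.995
grip_force: 0.0
```

Run:
```python
from h import *
im,d=bot.read_camera("top"); im2,d2=bot.read_camera("scene")
a=im[115:235,280:410,::-1];b=im2[185:305,280:410,::-1]
cv2.imwrite("pics/v3.png",np.hstack([cv2.resize(x,(400,369),interpolation=cv2.INTER_CUBIC) for x in(a,b)]))
for n,d,(u0,v0,u1,v1) in (("top",d,(310,125,395,220)),("scene",d2,(285,185,365,305))):
    P=np.array([[*at_d(n,u,v,d[v,u]),u,v] for v in range(v0,v1) for u in range(u0,u1) if d[v,u]>0])
    P=P[np.hypot(*(P[:,:2]-HUB).T)<.1]
    np.save(n+"P1.npy",P)
    k=P[(P[:,2]>.318)&(P[:,2]<.345)]; print(n,"knobtop",len(k),k[:,:3].mean(0),np.median(k[:,2]))
    w=P[(P[:,2]>.275)&(P[:,2]<.3)]
    r=np.hypot(*(w[:,:2]-HUB).T); ring=w[r>.06]
    A=np.c_[2*ring[:,:2],np.ones(len(ring))]; x=np.linalg.lstsq(A,(ring[:,:2]**2).sum(1),rcond=None)[0]; print("fit",x[:2],np.sqrt(x[2]+x[:2]@x[:2]),np.median(ring[:,2]))
print(bot.read_state()["tool_pos"],rel([.531,-.101,.36]))
```

```text
top knobtop 42 [ 0.52803283 -0.09959232  0.32415472] 0.3240089420728187
fit [ 0.57980888 -0.14629296] 0.06926133625728019 0.27972317656064827
scene knobtop 40 [ 0.53105578 -0.10117826  0.32440952] 0.3247603545332266
fit [ 0.58298036 -0.14816833] 0.06903830172536435 0.2802836010968536
[0.6275518  0.11743358 0.35828951] [  5.76 -23.18  -0.16]
```

View pics/v3.png

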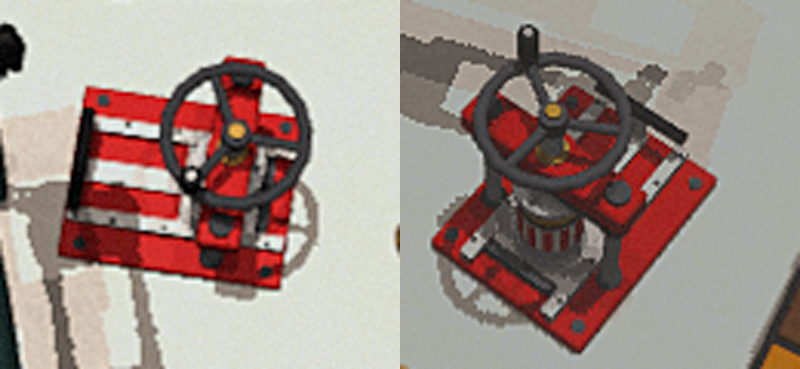

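Tray is home (scene half: bar at (655,115), tin under the platen at about (545,220)), with a gap left above the lid. I'll profile that gap in numbers.

Run:
```python
from h import *
ims=[];ds=[]
for _ in range(4):
    i,d=bot.read_camera("scene"); ims.append(i.astype(float)); ds.append(d)
i=np.mean(ims,0);d=np.mean(ds,0); np.savez("base.npz",i=i,d=d)
u0=round(proj("scene",[.5815,-.147,.1])[0]); print(u0)
for u in(u0-3,u0,u0+3):
    print(u)
    for v in range(238,272): print(v,i[v,u].round().astype(int),at_d("scene",u,v,d[v,u]).round(3) )
```

```text
328
325
238 [67 30 29] [ 0.579 -0.165  0.217]
239 [71 32 32] [ 0.58  -0.168  0.217]
240 [128  32  29] [ 0.581 -0.17   0.214]
241 [58 30 27] [ 0.582 -0.172  0.212]
242 [62 56 54] [ 0.601 -0.209  0.281]
243 [76 75 77] [ 0.603 -0.212  0.282]
244 [72 69 71] [ 0.604 -0.214  0.28 ]
245 [60 56 59] [ 0.605 -0.215  0.278]
246 [43 39 39] [ 0.606 -0.217  0.275]
247 [59 58 55] [ 0.578 -0.164  0.157]
248 [66 64 60] [ 0.579 -0.166  0.154]
249 [65 62 60] [ 0.581 -0.169  0.154]
250 [76 73 69] [ 0.582 -0.172  0.153]
251 [71 68 65] [ 0.584 -0.175  0.155]
252 [87 84 82] [ 0.586 -0.178  0.154]
253 [164 160 156] [ 0.587 -0.181  0.153]
254 [150 145 141] [ 0.588 -0.182  0.149]
255 [49 46 45] [ 0.589 -0.185  0.15 ]
256 [63 52 37] [ 0.585 -0.177  0.123]
257 [72 56 33] [ 0.586 -0.18   0.123]
258 [37 36 34] [ 0.586 -0.179  0.113]
259 [60 57 58] [ 0.588 -0.182  0.113]
260 [79 77 73] [ 0.587 -0.181  0.104]
261 [85 85 78] [ 0.587 -0.18   0.095]
262 [86 85 77] [ 0.587 -0.18   0.089]
263 [84 85 78] [ 0.587 -0.181  0.083]
264 [85 84 77] [ 0.587 -0.18   0.073]
265 [84 84 77] [ 0.587 -0.18   0.066]
266 [67 65 64] [ 0.
[... 2127 characters left out ...]
3 -0.171  0.151]
254 [96 92 90] [ 0.605 -0.176  0.154]
255 [75 73 72] [ 0.606 -0.178  0.152]
256 [74 70 69] [ 0.606 -0.177  0.144]
257 [71 53 30] [ 0.603 -0.171  0.123]
258 [42 36 31] [ 0.603 -0.169  0.113]
259 [50 51 48] [ 0.604 -0.172  0.113]
260 [81 82 77] [ 0.605 -0.173  0.108]
261 [85 86 79] [ 0.605 -0.173  0.101]
262 [84 85 78] [ 0.605 -0.173  0.094]
263 [82 84 79] [ 0.605 -0.172  0.084]
264 [86 88 81] [ 0.605 -0.172  0.077]
265 [86 85 79] [ 0.605 -0.172  0.069]
266 [72 72 68] [ 0.605 -0.172  0.062]
267 [61 59 55] [ 0.605 -0.172  0.054]
268 [62 59 58] [ 0.605 -0.171  0.045]
269 [66 63 60] [ 0.605 -0.172  0.038]
270 [68 66 64] [ 0.606 -0.174  0.036]
271 [68 65 62] [ 0.609 -0.178  0.038]
```

{"method": "step_arm", "body": {"motion": [[5,1.2,-4.6,0,0],[5,2.4,-9.2,0,0],[5,3.6,-13.8,0,0],[5,4.8,-18.4,0,0],[5,5.9,-23.1,0,0],[5,5.9,-23.1,0,0],[5,5.9,-23.1,0,0],[5,5.9,-23.1,0,0]]}}

```text
time: 7.9
tool_pos: [0.5294, -0.1, 0.3578]
tcp_rot: [-0.274, -3.129, -0.001]
wrist_force: [0.5, -0.0, 0.9]
width: 0.583
grip_force: 0.0
```

Run:
```python
from h import *
print(bot.read_state()["tool_pos"],rel([.5295,-.1004,.294]),yaw_to(U))
```

```text
[ 0.52935907 -0.10000809  0.35778659] [-0.03 -0.04  6.38] -0.009561950213011983
```

{"method": "step_arm", "body": {"motion": [[5,0,0,3,0],[5,0,0,6,0],[5,0,0,6.3,0],[1.5,0,0,6.3,0],[1.5,0,0,6.3,0],[1.5,0,0,6.3,0],[1.5,0,0,6.3,0],[1.5,0,0,6.3,0]], "force": 30}}

```text
time: 8.7
tool_pos: [0.5304, -0.1001, 0.2968]
tcp_rot: [0.273, 3.127, 0.0]
wrist_force: [1.8, 1.2, 2.0]
width: 0.244
grip_force: 30.5
```

Run:
```python
from h import *
s=bot.read_state();print(s["tool_pos"],s["wrist_force"],s["grip_force"],s["width"]*85.4)
Rm=R.from_rotvec(s["tcp_rot"]).as_matrix(); H=np.array([.5814,-.1472])
p=s["tool_pos"][:2]-H; a0=np.arctan2(p[1],p[0]); print("r,a",np.hypot(*p),np.degrees(a0))
for k in range(0,361,15):
    a=a0-np.radians(k); t=np.array([*(H+.07*np.array([np.cos(a),np.sin(a)])),s["tool_pos"][2]-.016*k/360])
    print(k,(Rm.T@(t-s["tool_pos"])*100).round(2))
```

```text
[ 0.53040877 -0.10006294  0.29682283] [1.80009016 1.24901929 2.04248146] 30.461549162864685 20.84270412740439
r,a 0.06944068367034505 137.24924024288364
0 [ 0.05  0.03 -0.  ]
15 [-1.13  1.42  0.07]
30 [-2.64  2.47  0.14]
45 [-4.36  3.08  0.21]
60 [-6.18  3.23  0.29]
75 [-7.97  2.91  0.36]
90 [-9.63  2.13  0.43]
105 [-11.02   0.94   0.5 ]
120 [-12.06  -0.56   0.57]
135 [-12.68  -2.28   0.64]
150 [-12.83  -4.1    0.7 ]
165 [-12.5   -5.9    0.77]
180 [-11.72  -7.55   0.83]
195 [-10.54  -8.94   0.89]
210 [-9.04 -9.98  0.95]
225 [ -7.32 -10.6    1.02]
240 [ -5.5  -10.75   1.08]
255 [ -3.7  -10.43   1.14]
270 [-2.05 -9.65  1.2 ]
285 [-0.65 -8.46  1.26]
300 [ 0.39 -6.96  1.33]
315 [ 1.01 -5.24  1.39]
330 [ 1.16 -3.42  1.46]
345 [ 0.83 -1.62  1.53]
360 [0.05 0.03 1.6 ]
```

{"method": "step_arm", "body": {"motion": [[1.5,-1.1,1.4,0.07,0],[1.5,-2.6,2.45,0.14,0],[1.5,-4.4,3.05,0.21,0],[1.5,-6.2,3.2,0.29,0],[1.5,-8.0,2.9,0.36,0],[1.5,-9.6,2.1,0.43,0],[1.5,-9.6,2.1,0.43,0]]}}

```text
time: 9.4
tool_pos: [0.631, -0.0973, 0.2927]
tcp_rot: [0.274, 3.124, -0.002]
wrist_force: [2.2, 0.1, 4.8]
width: 0.248
grip_force: 30.9
```

```bash
cat >> h.py <<'E'
def plat(N=1,show=True):
    """height of the platen's upper face, seen by the scene camera"""
    ds=[bot.read_camera("scene")[1] for _ in range(N)]; d=np.median(ds,0); o=[]
    for v in range(244,262):
        for u in range(316,337):
            p=at_d("scene",u,v,d[v,u])
            if .09<p[2]<.17: o.append([*p,u,v])
    o=np.array(o); r=np.hypot(o[:,0]-.5814,o[:,1]+.1472); a=o[(r<.036)&(r>.018)&(o[:,2]>.118)]
    return np.median(a[:,2]),len(a)
def knob():
    s=bot.read_state(); p=s["tool_pos"][:2]-np.array([.5814,-.1472]); return np.hypot(*p),(137.25-np.degrees(np.arctan2(p[1],p[0])))%360,s["tool_pos"][2],s["wrist_force"].round(1)
E
python3 - <<'E'
from h import *
print(knob(),plat(2))
E
```

```text
(np.float64(0.0703573720881755), np.float64(92.05903798285783), np.float64(0.2927415380656428), array([2.2, 0.1, 4.8])) (np.float64(0.15077778542017395), 98)
```

{"method": "step_arm", "body": {"motion": [[1.5,-1.4,-1.2,0.07,0],[1.5,-2.45,-2.7,0.14,0],[1.5,-3.05,-4.4,0.21,0],[1.5,-3.2,-6.2,0.27,0],[1.5,-2.9,-8.0,0.34,0],[1.5,-2.1,-9.65,0.4,0],[1.5,-2.1,-9.65,0.4,0]]}}

```text
time: 10.2
tool_pos: [0.6306, -0.1976, 0.2887]
tcp_rot: [0.277, 3.129, -0.004]
wrist_force: [-0.2, -1.4, 6.5]
width: 0.25
grip_force: 31.1
```

Run:
```python
from h import *
print(knob(),plat(2))
i,d=bot.read_camera("scene")
for u in(325,328,331):
    for v in range(254,262): print(u,v,i[v,u],at_d("scene",u,v,d[v,u]).round(3) )
```

```text
(np.float64(0.07049886335025174), np.float64(182.94227508646807), np.float64(0.2886714865554269), array([-0.2, -1.4,  6.5])) (np.float64(0.14644159623463238), 87)
325 254 [92 89 84] [ 0.587 -0.181  0.148]
325 255 [89 85 81] [ 0.589 -0.184  0.147]
325 256 [59 54 53] [ 0.589 -0.185  0.143]
325 257 [65 58 48] [ 0.589 -0.185  0.135]
325 258 [35 32 27] [ 0.586 -0.178  0.112]
325 259 [60 60 58] [ 0.587 -0.181  0.112]
325 260 [83 83 77] [ 0.587 -0.181  0.105]
325 261 [90 88 83] [ 0.586 -0.179  0.094]
328 254 [93 88 87] [ 0.595 -0.176  0.145]
328 255 [93 86 86] [ 0.598 -0.181  0.15 ]
328 256 [81 76 73] [ 0.598 -0.181  0.143]
328 257 [60 60 57] [ 0.599 -0.183  0.14 ]
328 258 [52 46 32] [ 0.594 -0.173  0.112]
328 259 [37 39 40] [ 0.596 -0.178  0.115]
328 260 [79 60 57] [ 0.597 -0.178  0.108]
328 261 [70 24 19] [ 0.596 -0.178  0.101]
331 254 [70 65 63] [ 0.604 -0.173  0.149]
331 255 [72 71 68] [ 0.606 -0.176  0.149]
331 256 [72 69 68] [ 0.607 -0.179  0.148]
331 257 [67 63 61] [ 0.607 -0.178  0.14 ]
331 258 [40 33 24] [ 0.603 -0.169  0.112]
331 259 [50 54 49] [ 0.604 -0.172  0.112]
331 260 [87 86 81] [ 0.605 -0.173  0.106]
331 261 [88 88 80] [ 0.603 -0.17   0.093]
```

{"method": "step_arm", "body": {"motion": [[1.5,1.2,-1.4,0.07,0],[1.5,2.7,-2.45,0.13,0],[1.5,4.4,-3.05,0.2,0],[1.5,6.2,-3.2,0.27,0],[1.5,8.0,-2.9,0.33,0],[1.5,9.65,-2.1,0.4,0],[1.5,9.65,-2.1,0.4,0]]}}

```text
time: 11.05
tool_pos: [0.5323, -0.1967, 0.2847]
tcp_rot: [0.273, 3.128, 0.004]
wrist_force: [2.0, 3.3, 6.5]
width: 0.244
grip_force: 31.1
```

{"method": "step_arm", "body": {"motion": [[1.5,1.4,1.2,0.07,0],[1.5,2.45,2.7,0.14,0],[1.5,3.05,4.4,0.21,0],[1.5,3.2,6.2,0.27,0],[1.5,2.9,8.0,0.34,0],[1.5,2.1,9.65,0.4,0],[1.5,2.1,9.65,0.4,0]]}}

```text
time: 11.75
tool_pos: [0.5313, -0.099, 0.2807]
tcp_rot: [0.27, 3.125, -0.0]
wrist_force: [2.2, 0.7, 5.9]
width: 0.245
grip_force: 31.0
```

Run:
```python
from h import *
print(knob(),plat(2))
i,d=bot.read_camera("scene")
for u in(325,328,331):
    for v in range(254,262): print(u,v,i[v,u],at_d("scene",u,v,d[v,u]).round(3) )
```

```text
(np.float64(0.06953404087346313), np.float64(1.1320479365767255), np.float64(0.28071031755581277), array([2.2, 0.7, 5.9])) (np.float64(0.1390713149648226), 91)
325 254 [103 100  95] [ 0.584 -0.175  0.134]
325 255 [116 112 108] [ 0.587 -0.181  0.14 ]
325 256 [177 171 167] [ 0.59  -0.186  0.144]
325 257 [81 77 75] [ 0.59  -0.187  0.139]
325 258 [51 46 46] [ 0.59  -0.187  0.133]
325 259 [57 57 55] [ 0.586 -0.179  0.107]
325 260 [77 78 71] [ 0.586 -0.179  0.1  ]
325 261 [87 86 82] [ 0.587 -0.181  0.097]
328 254 [76 73 70] [ 0.593 -0.172  0.136]
328 255 [81 81 74] [ 0.595 -0.175  0.137]
328 256 [106  99  98] [ 0.597 -0.179  0.138]
328 257 [105 101  99] [ 0.598 -0.182  0.137]
328 258 [61 58 57] [ 0.599 -0.183  0.134]
328 259 [48 48 42] [ 0.596 -0.177  0.112]
328 260 [75 59 54] [ 0.597 -0.179  0.11 ]
328 261 [71 23 22] [ 0.597 -0.178  0.102]
331 254 [85 81 76] [ 0.602 -0.17   0.141]
331 255 [82 77 75] [ 0.604 -0.173  0.142]
331 256 [78 75 73] [ 0.605 -0.175  0.139]
331 257 [77 74 72] [ 0.606 -0.177  0.137]
331 258 [60 55 53] [ 0.607 -0.178  0.133]
331 259 [54 53 49] [ 0.604 -0.172  0.111]
331 260 [86 84 80] [ 0.606 -0.175  0.112]
331 261 [89 87 79] [ 0.605 -0.174  0.102]
```

{"method": "step_arm", "body": {"motion": [[1.5,-1.15,1.4,0.07,0]]}}

```text
time: 12.0
tool_pos: [0.5424, -0.0894, 0.2802]
tcp_rot: [0.275, 3.128, -0.003]
wrist_force: [1.9, -3.1, 6.0]
width: 0.242
grip_force: 31.1
```

{"method": "step_arm", "body": {"motion": [[1.5,-1.5,1.05,0.07,0]]}}

```text
time: 12.1
tool_pos: [0.5597, -0.0808, 0.2795]
tcp_rot: [0.274, 3.128, -0.002]
wrist_force: [0.1, -3.4, 8.0]
width: 0.248
grip_force: 31.2
```

{"method": "step_arm", "body": {"motion": [[1.5,-1.75,0.6,0.06,0]]}}

```text
time: 12.2
tool_pos: [0.5782, -0.0773, 0.2788]
tcp_rot: [0.273, 3.128, -0.001]
wrist_force: [-0.3, -2.6, 7.2]
width: 0.246
grip_force: 31.3
```

{"method": "step_arm", "body": {"motion": [[1.5,-1.8,0.15,0.07,0]]}}

```text
time: 12.3
tool_pos: [0.5963, -0.0787, 0.2782]
tcp_rot: [0.272, 3.129, 0.0]
wrist_force: [-2.9, -2.4, 8.3]
width: 0.246
grip_force: 31.4
```

{"method": "step_arm", "body": {"motion": [[1.5,-1.8,-0.3,0.07,0]]}}

```text
time: 12.4
tool_pos: [0.6137, -0.0847, 0.2775]
tcp_rot: [0.272, 3.128, 0.0]
wrist_force: [-2.5, -1.2, 9.1]
width: 0.248
grip_force: 31.4
```

{"method": "step_arm", "body": {"motion": [[1.5,-1.65,-0.8,0.06,0]]}}

```text
time: 12.5
tool_pos: [0.6289, -0.0952, 0.2768]
tcp_rot: [0.271, 3.128, 0.002]
wrist_force: [-2.2, 1.4, 7.3]
width: 0.245
grip_force: 31.4
```

{"method": "step_arm", "body": {"motion": [[1.5,-1.4,-1.2,0.07,0]]}}

```text
time: 12.6
tool_pos: [0.641, -0.1094, 0.2761]
tcp_rot: [0.271, 3.127, 0.002]
wrist_force: [0.2, 2.4, 7.9]
width: 0.244
grip_force: 31.4
```

{"method": "step_arm", "body": {"motion": [[1.5,-1.05,-1.5,0.07,0]]}}

```text
time: 12.7
tool_pos: [0.6489, -0.1264, 0.2755]
tcp_rot: [0.271, 3.127, 0.002]
wrist_force: [-0.5, 2.1, 9.1]
width: 0.246
grip_force: 31.3
```

{"method": "step_arm", "body": {"motion": [[1.5,-0.6,-1.7,0.06,0]]}}

```text
time: 12.8
tool_pos: [0.6521, -0.1445, 0.2748]
tcp_rot: [0.272, 3.126, 0.001]
wrist_force: [-0.2, 1.8, 6.5]
width: 0.245
grip_force: 31.1
```

{"method": "step_arm", "body": {"motion": [[1.5,-0.15,-1.8,0.07,0]]}}

```text
time: 12.9
tool_pos: [0.6504, -0.1629, 0.2741]
tcp_rot: [0.272, 3.126, 0.001]
wrist_force: [0.6, 1.5, 7.3]
width: 0.247
grip_force: 31.2
```

{"method": "step_arm", "body": {"motion": [[1.5,0.3,-1.8,0.07,0]]}}

```text
time: 13.0
tool_pos: [0.6439, -0.1804, 0.2735]
tcp_rot: [0.272, 3.126, -0.0]
wrist_force: [-0.0, 3.1, 7.9]
width: 0.246
grip_force: 31.3
```

Run:
```python
from h import *
print(knob(),plat(2))
i,d=bot.read_camera("scene")
for u in(325,328,331):
    for v in range(255,262): print(u,v,i[v,u],at_d("scene",u,v,d[v,u]).round(3) )
cv2.imwrite("pics/v4.png",cv2.resize(i[235:280,300:360,::-1],(800,600),interpolation=cv2.INTER_CUBIC))
```

```text
(np.float64(0.07079614119087488), np.float64(165.24417829804662), np.float64(0.2734793836641873), array([-0. ,  3.1,  7.9])) (np.float64(0.13166100132190972), 98)
325 255 [106 102  98] [ 0.585 -0.176  0.13 ]
325 256 [102  99  96] [ 0.587 -0.18   0.131]
325 257 [104 100  97] [ 0.588 -0.183  0.13 ]
325 258 [72 74 69] [ 0.589 -0.185  0.127]
325 259 [62 64 60] [ 0.59  -0.186  0.123]
325 260 [82 80 73] [ 0.588 -0.182  0.107]
325 261 [90 88 83] [ 0.587 -0.181  0.098]
328 255 [77 72 70] [ 0.593 -0.172  0.129]
328 256 [82 77 75] [ 0.595 -0.175  0.13 ]
328 257 [107 105 100] [ 0.596 -0.178  0.13 ]
328 258 [101  99  93] [ 0.599 -0.183  0.133]
328 259 [61 58 59] [ 0.6   -0.185  0.13 ]
328 260 [69 52 51] [ 0.597 -0.18   0.113]
328 261 [75 24 26] [ 0.596 -0.178  0.1  ]
331 255 [66 64 64] [ 0.603 -0.17   0.136]
331 256 [67 66 66] [ 0.604 -0.172  0.134]
331 257 [68 67 60] [ 0.605 -0.174  0.131]
331 258 [76 73 71] [ 0.606 -0.175  0.127]
331 259 [67 65 61] [ 0.608 -0.18   0.129]
331 260 [79 80 70] [ 0.606 -0.176  0.114]
331 261 [91 94 85] [ 0.605 -0.173  0.1  ]
```

View pics/v4.png

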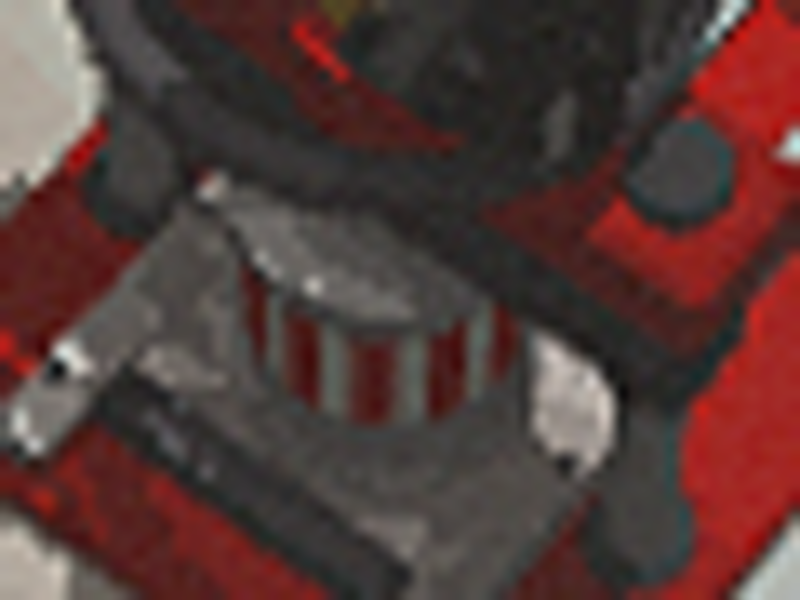

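The platen now covers the lid: its lower edge is at about (380,325) in the crop, with the striped tin just below. Next I work out the platen's thickness from the frames saved earlier.

Run:
```python
from h import *
A=np.array([.5818,-.1473]); b=np.load("base.npz"); d=b["d"]
def cyl(u,v,r):
    o,w=ray("scene",u,v); a=w[:2]@w[:2]; e=o[:2]-A; h=e@w[:2]; D=h*h-a*(e@e-r*r)
    return (o+w*(-h-D**.5)/a) if D>0 else None
hi=[];lo=[]
for u in range(312,345):
    best=None
    for v in range(240,266):
        p=at_d("scene",u,v,d[v,u])
        if .136<p[2]<.165 and np.hypot(*(p[:2]-A))<.048: best=v
    if best is None: continue
    c=cyl(u,best,.041); n=cyl(u,best+1,.041); q=at_d("scene",u,best+1,d[best+1,u])
    if c is None or n is None or not q[2]<.13: continue
    hi.append(c[2]);lo.append(n[2]);print(u,best,c[2].round(4),n[2].round(4),q.round(3))
print("bottom between",np.sort(lo)[-4:],np.sort(hi)[:4])
for n in("top","scene"):
    d=np.load(n+"0.npy"); c=np.array([.5818,-.1473])+.112*U[:2]; z=[]
    for v in range(150,260):
        for u in range(290,380):
            p=at_d(n,u,v,d[v,u])
            if np.hypot(*(p[:2]-c))<.028 and .1<p[2]<.15: z.append(p[2])
    print(n,"lid",np.median(z),np.mean(z),len(z))
    P=np.load(n+"P1.npy"); r=np.hypot(*(P[:,:2]-A).T); k=P[(P[:,2]>.2)&(P[:,2]<.225)]; print("crosshead(214)",np.median(k[:,2]),len(k))
p=b["d"]; z=[at_d("scene",u,v,p[v,u])[2] for v in range(249,256) for u in range(318,334)]; z=[q for q in z if .145<q<.162]; print("platen top base",np.median(z),np.mean(z))
```

```text
316 246 0.1607 0.1533 [ 0.521 -0.123  0.039]
317 249 0.1553 0.1482 [ 0.531 -0.133  0.041]
318 251 0.1514 0.1444 [ 0.555 -0.169  0.11 ]
319 252 0.152 0.1451 [ 0.56  -0.172  0.113]
320 253 0.1511 0.1442 [ 0.568 -0.178  0.124]
321 254 0.1491 0.1422 [ 0.57  -0.176  0.115]
322 254 0.153 0.1462 [ 0.575 -0.178  0.122]
323 255 0.1494 0.1426 [ 0.579 -0.18   0.124]
324 255 0.152 0.1452 [ 0.582 -0.178  0.123]
325 255 0.154 0.1472 [ 0.585 -0.177  0.123]
326 256 0.1487 0.1418 [ 0.59  -0.179  0.125]
327 256 0.1497 0.1429 [ 0.593 -0.178  0.126]
328 256 0.1503 0.1434 [ 0.595 -0.175  0.122]
329 256 0.1503 0.1434 [ 0.598 -0.174  0.124]
330 256 0.1499 0.143 [ 0.601 -0.173  0.124]
331 256 0.149 0.1421 [ 0.603 -0.171  0.123]
332 256 0.1477 0.1407 [ 0.606 -0.17   0.125]
333 255 0.1527 0.1457 [ 0.607 -0.165  0.124]
334 255 0.1502 0.1432 [ 0.61  -0.163  0.123]
335 255 0.147 0.14 [ 0.613 -0.162  0.123]
336 254 0.1502 0.1431 [ 0.614 -0.157  0.124]
bottom between [0.14618983 0.14721297 0.14822576 0.15329314] [0.14704116 0.1476598  0.14871978 0.14904659]
top lid 0.12326195997605205 0.12337187799034459 207
crosshead(214) 0.2142407115123388 539
scene lid 0.12451671471880799 0.12486879833383185 89
crosshead(214) 0.21512686491364996 619
platen top base 0.15438571066440665 0.1537908837194637
```

The thickness can't be settled at this pixel size. The lid stays where it's left, so I'll back the platen off to its starting height and measure the lid directly against the first frames.

{"method": "step_arm", "body": {"motion": [[1.5,-0.35,1.8,-0.07,0],[1.5,-0.2,3.6,-0.13,0],[1.5,0.45,5.35,-0.2,0],[1.5,1.5,6.85,-0.27,0],[1.5,2.9,8.05,-0.33,0],[1.5,4.55,8.8,-0.4,0],[1.5,6.3,9.1,-0.47,0],[1.5,8.15,9.0,-0.53,0],[1.5,9.85,8.35,-0.6,0],[1.5,11.35,7.3,-0.67,0],[1.5,12.55,5.95,-0.73,0],[1.5,13.35,4.3,-0.8,0],[1.5,13.65,2.5,-0.87,0],[1.5,13.5,0.65,-0.93,0],[1.5,12.9,-1.05,-1.0,0],[1.5,11.85,-2.55,-1.07,0],[1.5,10.45,-3.75,-1.13,0],[1.5,8.8,-4.55,-1.2,0],[1.5,7.0,-4.85,-1.27,0],[1.5,5.2,-4.7,-1.33,0]]}}

```text
time: 15.15
tool_pos: [0.5832, -0.2175, 0.2867]
tcp_rot: [0.275, 3.13, 0.001]
wrist_force: [-2.5, 5.6, 9.6]
width: 0.245
grip_force: 31.6
```

{"method": "step_arm", "body": {"motion": [[1.5,-1.7,0.6,-0.07,0],[1.5,-3.2,1.65,-0.13,0],[1.5,-4.4,3.05,-0.2,0],[1.5,-5.2,4.7,-0.27,0],[1.5,-5.5,6.5,-0.33,0],[1.5,-5.35,8.3,-0.4,0],[1.5,-4.75,10.05,-0.47,0],[1.5,-3.7,11.55,-0.53,0],[1.5,-2.3,12.75,-0.6,0],[1.5,-0.65,13.5,-0.67,0],[1.5,1.15,13.85,-0.73,0],[1.5,2.95,13.7,-0.8,0],[1.5,4.7,13.05,-0.87,0],[1.5,6.2,12.0,-0.93,0],[1.5,7.35,10.65,-1.0,0],[1.5,7.35,10.65,-1.0,0]]}}

```text
time: 16.75
tool_pos: [0.5288, -0.1017, 0.2968]
tcp_rot: [0.275, 3.126, -0.005]
wrist_force: [1.9, -1.4, 6.9]
width: 0.247
grip_force: 31.2
```

Run:
```python
from h import *
print(knob())
ims=[];ds=[]
for _ in range(6):
    i,d=bot.read_camera("scene"); ims.append(i.astype(float)); ds.append(d)
i=np.mean(ims,0);d=np.mean(ds,0); np.savez("mid.npz",i=i,d=d); b=np.load("base.npz")
z=[at_d("scene",u,v,d[v,u])[2] for v in range(249,256) for u in range(318,334)]; z=[q for q in z if .145<q<.162]; print("platen top",np.median(z),np.mean(z))
for u in range(320,337,2):
    for v in range(254,261):
        print(u,v,b["i"][v,u].round().astype(int),i[v,u].round().astype(int),at_d("scene",u,v,b["d"][v,u])[2].round(4),at_d("scene",u,v,d[v,u])[2].round(4))
```

```text
(np.float64(0.06954382411307344), np.float64(358.0956173795628), np.float64(0.2968480881134464), array([ 1.9, -1.4,  6.9]))
platen top 0.1542964677519063 0.1538392808353341
320 254 [42 36 27] [74 58 34] 0.1239 0.1203
320 255 [52 50 51] [66 63 51] 0.1131 0.114
320 256 [68 69 65] [69 70 70] 0.1113 0.1134
320 257 [72 72 67] [75 74 70] 0.1008 0.1018
320 258 [80 81 75] [83 85 79] 0.0953 0.0953
320 259 [82 84 78] [86 87 80] 0.0883 0.0872
320 260 [80 82 76] [84 85 78] 0.0786 0.0787
322 254 [56 54 50] [56 52 52] 0.1499 0.1501
322 255 [67 54 32] [73 58 36] 0.1225 0.1191
322 256 [44 37 30] [75 59 33] 0.115 0.1177
322 257 [42 40 38] [46 42 42] 0.114 0.1124
322 258 [70 52 51] [70 54 54] 0.1095 0.1101
322 259 [72 31 28] [71 29 25] 0.1031 0.1023
322 260 [67 26 27] [71 29 28] 0.0964 0.0943
324 254 [133 130 126] [138 134 131] 0.1551 0.1528
324 255 [55 50 50] [57 54 53] 0.1477 0.15
324 256 [68 54 34] [70 56 33] 0.1233 0.1178
324 257 [56 43 30] [74 56 34] 0.1124 0.1178
324 258 [43 43 43] [50 48 48] 0.1138 0.1127
324 259 [80 80 76] [82 84 80] 0.1124 0.1092
324 260 [88 88 80] [90 90 84] 0.1001 0.1014
32
[... 1149 characters left out ...]
9
332 259 [49 46 45] [47 45 45] 0.112 0.1108
332 260 [64 39 38] [68 40 40] 0.1059 0.107
334 254 [72 70 70] [75 74 74] 0.1541 0.1537
334 255 [68 63 62] [68 64 63] 0.1484 0.1455
334 256 [75 56 31] [79 59 33] 0.1235 0.1205
334 257 [42 38 32] [78 60 37] 0.1147 0.119
334 258 [46 42 40] [47 42 43] 0.1117 0.1126
334 259 [68 38 36] [73 44 41] 0.1075 0.109
334 260 [70 22 20] [72 24 24] 0.0996 0.1005
336 254 [68 62 62] [69 65 62] 0.1447 0.1472
336 255 [74 56 29] [78 59 30] 0.1237 0.1165
336 256 [32 32 30] [52 45 34] 0.1138 0.1175
336 257 [47 48 48] [48 50 50] 0.1126 0.111
336 258 [74 75 71] [74 78 72] 0.1055 0.1076
336 259 [84 86 80] [87 89 82] 0.0954 0.0985
336 260 [82 81 76] [85 86 79] 0.0899 0.0891
```

The lid dropped from 123.7 to 119.0 mm, so it is 4.7 mm in at 525° of winding. 8 mm therefore needs about 600° (75° more). I'll wind forward 600°.

{"method": "step_arm", "body": {"motion": [[1.5,-1.15,1.4,0.07,0],[1.5,-2.7,2.45,0.13,0],[1.5,-4.4,3.05,0.2,0],[1.5,-6.2,3.2,0.27,0],[1.5,-8.0,2.9,0.33,0],[1.5,-9.7,2.1,0.4,0],[1.5,-11.05,0.9,0.47,0],[1.5,-12.1,-0.6,0.53,0],[1.5,-12.75,-2.3,0.6,0],[1.5,-12.9,-4.15,0.67,0],[1.5,-12.55,-5.95,0.73,0],[1.5,-11.75,-7.6,0.8,0],[1.5,-10.6,-8.95,0.87,0],[1.5,-9.1,-10.0,0.93,0],[1.5,-7.35,-10.65,1.0,0],[1.5,-5.55,-10.8,1.07,0],[1.5,-3.75,-10.45,1.13,0],[1.5,-2.1,-9.7,1.2,0],[1.5,-0.7,-8.5,1.27,0],[1.5,0.35,-7.0,1.33,0]]}}

```text
time: 19.05
tool_pos: [0.5148, -0.1676, 0.2834]
tcp_rot: [0.274, 3.124, 0.0]
wrist_force: [8.9, 2.5, 3.2]
width: 0.244
grip_force: 31.0
```

{"method": "step_arm", "body": {"motion": [[1.5,0.6,1.7,0.07,0],[1.5,0.75,3.55,0.13,0],[1.5,0.45,5.35,0.2,0],[1.5,-0.35,7.0,0.27,0],[1.5,-1.5,8.4,0.33,0],[1.5,-3.05,9.45,0.4,0],[1.5,-4.75,10.05,0.47,0],[1.5,-6.55,10.2,0.53,0],[1.5,-8.35,9.85,0.6,0],[1.5,-10.0,9.1,0.67,0],[1.5,-11.4,7.9,0.73,0],[1.5,-12.45,6.4,0.8,0],[1.5,-13.05,4.7,0.87,0],[1.5,-13.2,2.85,0.93,0],[1.5,-12.9,1.05,1.0,0],[1.5,-12.1,-0.6,1.07,0],[1.5,-10.95,-2.0,1.13,0],[1.5,-9.45,-3.0,1.2,0],[1.5,-7.7,-3.65,1.27,0],[1.5,-5.9,-3.8,1.33,0]]}}

```text
time: 21.05
tool_pos: [0.5654, -0.2155, 0.27]
tcp_rot: [0.274, 3.126, 0.002]
wrist_force: [3.1, 5.9, 8.1]
width: 0.245
grip_force: 31.4
```

{"method": "step_arm", "body": {"motion": [[1.5,0,0,0,0],[1.5,0,0,0,0],[1.5,0,0,0,0]]}}

```text
time: 21.35
tool_pos: [0.5647, -0.2152, 0.27]
tcp_rot: [0.273, 3.129, 0.001]
wrist_force: [-1.6, 2.2, 9.1]
width: 0.247
grip_force: 31.5
```

Run:
```python
from h import *
print(knob(),plat(4))
```

```text
(np.float64(0.07002789101243197), np.float64(241.04656506277513), np.float64(0.27002125386454795), array([-1.6,  2.2,  9.1])) (np.float64(0.12841182339851342), 99)
```

At 601° the platen is at its target height, so I open the fingers and lift away.

{"method": "step_arm", "body": {"motion": [[5,0,0,0,0],[5,0,0,0,0],[5,0,0,0,0],[5,0,0,0,0],[5,0,0,-2,0],[5,0,0,-5,0],[5,0,0,-9,0],[5,0,0,-13,0],[5,0,6,-13,0],[5,0,11,-13,0],[5,0,16,-13,0],[5,0,21,-13,0],[5,0,26,-13,0],[5,0,30,-13,0],[5,0,30,-13,0],[5,0,30,-13,0],[5,0,30,-13,0]]}}

```text
time: 23.25
tool_pos: [0.6168, 0.0791, 0.398]
tcp_rot: [-0.274, -3.129, 0.001]
wrist_force: [0.1, -1.1, 0.4]
width: 0.584
grip_force: 0.0
```

Run:
```python
from h import *
print(plat(4))
i,d=bot.read_camera("scene"); j,_=bot.read_camera("top")
cv2.imwrite("pics/v5.png",np.hstack([cv2.resize(x[:,:,::-1],(400,400),interpolation=cv2.INTER_CUBIC) for x in(j[90:250,250:460],i[180:340,220:380])]))
P=np.array([at_d("scene",u,v,d[v,u]) for v in range(185,270) for u in range(290,370)]); k=P[(P[:,2]>.28)&(np.abs(np.hypot(P[:,0]-.583,P[:,1]+.148)-.07)<.015)]; k=k[k[:,2]>.285].mean(0);print("knob",k,(137.25-np.degrees(np.arctan2(k[1]+.148,k[0]-.583)))%360)
```

```text
(np.float64(0.12844151492045963), 95)
knob [ 0.56613789 -0.21644544  0.29585275] 241.0897015362616
```

View pics/v5.png

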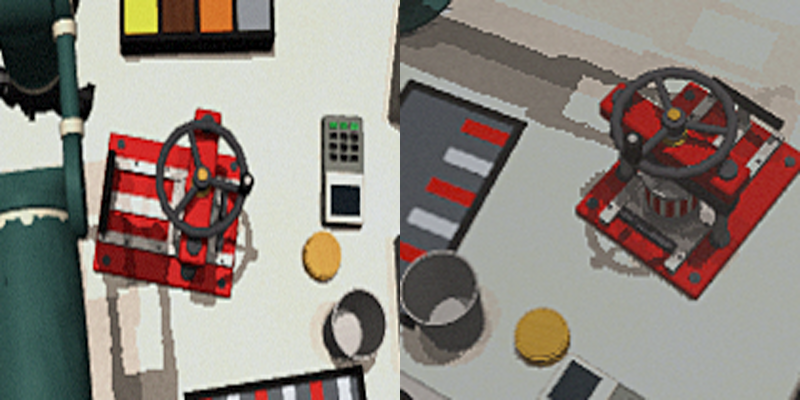

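The press is closed on the lid, the knob is still at 241°, the tray bar is home against the base edge (top half, (108,190)), and the neighbouring things are in place. I'm handing it in.

```bash
python3 -c "
from workcell import bot
print(bot.finish_job())"
```

```text
the job is handed in; nothing more can be done
None
```

The job is handed in, with no verdict returned: the tray is home against its stop, the press is left closed on the lid about 8 mm in by my measurement, the arm is clear, and nothing else looked disturbed; midway I wound the platen back up once to measure the lid.

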